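# Open up the ratchet book rack

### The arm

A 7-joint arm with a two-finger parallel gripper is mounted at the origin on the work surface. World frame = base frame: x ahead of the robot, y to its left, z up, the work surface at z = 0. Lengths are in m, angles in rad, forces in N, time in s.
With the tool pointing down it reaches from about 0.35 to 0.9 m from the base axis. Payload 7.2 kg.
Tool frame: the origin (TCP) lies at the very end of the fingers, on their centre line; the grasp point (between the pads) lies 19 mm behind it; z points along the fingers, y is the direction in which the jaws open and shut (so a half turn about z gives the same grasp; the last joint's range is limited). The gripper opens to 85 mm and grips with 20 to 120 N. Pads are 22 mm wide; open, the fingers measure 114 mm over their backs; the gripper's body (76 mm by 85 mm) begins 54 mm behind the grasp point. The pads swing forward as they close: fully open they stand 13 mm farther back than shut.
Start: joints at [1.12, 0.411, -0.013, 1.596, 0.006, 1.134, -0.082], TCP at [0.233, -0.58, 0.203] pointing down, gripper open.
Joint ranges: [-2.95, 2.95], [-0.29, 1.99], [-1.47, 1.44], [0.14, 2.54], [-1.03, 4.17], [0.13, 1.85], [-2.86, 2.86]. Speed limits (rad/s): [2.39, 2.39, 3.01, 3.01, 3.14, 3.14, 3.14].

### API

Orientations are given as a unit quaternion [x, y, z, w].
In Python, from workcell import ctrl gives the robot as it stands.
- The arm moves only by the shell command python3 -m handwheel 'ROWS' [OPENING] [FORCE]. ROWS is text: rows parted by semicolons, each of 4 numbers parted by spaces: the shift along the tool's x, y, z in cm, then the turn about the tool's z in rad. In form: x y z turn; .... A call has exactly 8 rows; each row is the pose to reach, as a shift and turn from the pose measured when the call began, along the tool's axes at that moment; what a row does not reach only later rows make up. A row lasts 1/12 s, in which the tool goes at most 41.7 mm and 7.16 degrees, less where a joint would pass 70% of its speed; a pose out of reach is approached as far as the arm can. A call with a gripper value outside its range is refused whole. OPENING is the finger opening in cm, from 0 to 8.54, set as the call begins (- or left out, the last holds). The fingers move at their own pace and stop on an object; FORCE is the grip in N (left out, the last holds). Time passes only in rows, so rows that repeat a pose let the fingers close, or fill a call up. It gives the time, the measured TCP pose, the force and the opening at its end, in the units of the state.
- ctrl.get_obs(): the state, without advancing time (a new reading comes with each control period).
- ctrl.capture(name): name is "scene" or "top"; returns the picture (420x560x3 uint8, red, green, blue); there is no depth.
- ctrl.camera_params(name): a dict with "vertical_fov" (degrees; the focal length in pixels is half the picture's height over the tangent of half this angle, whatever the lens; pixels are square), "cx", "cy" (the principal point, pixels), "view" (4x4, takes a point from world to camera coordinates). Camera axes: x right, y down, z forward; pixel columns grow to the right and rows downward; lengths in m; the calibration is good to about 2 mm. A picture is of the moment at which its call begins. camera_params takes no time and is no camera call.
- ctrl.close_job(): hands the job in, once; it reports no verdict.
Trained networks look in the newest picture that a camera, given by its name, has taken for a name from the list of things; names that differ only in an ending like _2 or _b are one class to them, and where a whole thing is asked for, a point or a joint stands for the part that bears it (a point fixed in the world has none). Each returns a list of dicts, best first, with "conf" (0 to 1); they miss things now and then, are a little off and sometimes report something else, mostly with a low value. They report only what shows in the picture. A call takes as long as a camera call.
- ctrl.spot_in(label, camera): "xyz" ([x, y, z] in m, in world coordinates, good to about 4 mm: the middle of the surface that is visible of it).
- ctrl.trace(label, camera): "region" (420x560 bool, what is visible of it).
- ctrl.spot_point(label, camera): "xyz" ([x, y, z] in m, in world coordinates, good to about 4 mm: a listed point, or the origin of a listed thing).
The state is a dict: "clock": time; "joints": joint angles; "qd": joint speeds; "effort": joint torques, N m; "tcp_pos": TCP position; "orientation": TCP orientation; "wrist_force": force on the tool from outside, world axes, zero at the start; "wrist_torque": the same for the moment, N m; "finger_gap": finger opening in m.
Only numpy, scipy, OpenCV 4.12 (cv2) and the standard library are available. Lean on these libraries where they do the work, as an engineer would, in place of code of your own. Each camera call takes 0.05 s, during which the arm holds its last target.

### The job

Make room in the book rack: press the orange release on the sliding end down and, keeping it pressed, push the sliding end away from the books, all the way back along its bar until it meets the black end block, then let the release spring up again. Pick nothing up, and leave the two standing books, the book lying on the desk and the mug as they are.

Things in the scene. Friction and masses are not known exactly. Their poses are not given: they have to be found in the camera images.
- rack: Book rack fixed on the desk. Origin on the desk. +y runs along the bar, away from the books to the end block; +x: the bar's side; books stand on the -x side. Wooden base x -85..85, y -210..190, 10 mm thick. Dark fixed end plate at y -202: x -75..30, top at z 120. Steel bar along y at x +55, 20 wide, top at z 50, saw teeth below. Black end block y 164..184, x 33..77, top at z 60 (mm).
- jaw (a joint): Position of the sliding end along the bar, m: + is towards the end block, 0.195 = against it; starts at 0 to 0.05. Saw teeth (12 mm pitch) block + unless the release is pressed; - clicks along. Released, it slides with 1 to 3 N. Dark plate 6 mm thick, its book side at rack y -115 mm plus the joint value; 120 mm high over rack x -75..30, 70 mm at the bar; on its +y side a grey carriage 78 mm long.
- release (a joint): How far the orange release is pressed, m: 0 = up, 0.010 = down on its stop. A spring pushes it up (3 N at the top, 6 N at the bottom), so it must be kept pressed while the sliding end moves. The pawl clears the teeth from 0.006 on. With its pawl resting on a tooth it may stand up to 0.005 down by itself.
- release_top (a point): Centre of the flat top of the orange release pad, 36 mm (rack x) by 50 mm (rack y), in the top of the grey carriage; rack x +55 mm, y -73 mm plus the jaw joint; 90 mm above the desk when up, 80 when fully pressed. Axes as the rack's. From here it is 32 mm in +y to the black lug; the tall part of the dark plate begins 25 mm to -x and 36 mm to -y.
- lug_face (a point): Point on the face (towards the release, rack -y) of the black upright lug at the carriage's far end, mid-width, 100 mm above the desk. Lug 44 mm wide, 10 mm thick, top 114 mm above the desk (34 above the pressed pad). A fingertip holding the pad down can push + against it. Axes as the rack's.
- bar_stop (a point): Mid top edge of the end block's face towards the sliding end (rack x +55, y +164 mm, 60 mm above the desk), fixed. The carriage's far end (10 mm past lug_face) meets it when fully open. Axes as the rack's.
- book_green: Bystander: green hardback standing in the rack next to the fixed end, 100 x 36 x 130 mm, about 250 g, loose. Origin: centre of its underside, 10 mm above the desk; z up. Leave alone.
- book_blue: Bystander: blue hardback standing in the rack between the green book and the sliding end, 100 x 30 x 130 mm, about 250 g, loose. Origin: centre of its underside, 10 mm above the desk; z up. Leave alone.
- book_flat: Bystander: yellow hardback lying on the desk beyond the rack, 100 x 130 mm, 34 mm thick, loose. Origin: centre of its underside. Leave alone.
- mug: Bystander: white mug standing on the desk past the end block, 76 mm across, 90 mm high, loose. Origin: centre of its underside. Leave alone.

How it is judged:
By the outcome, as a careful person would: the job done as asked, in the order asked, and still so for the second after the job is handed in, with the robot touching nothing.
It also fails if it takes over 35 s, if anything falls off the work surface, if the arm or the gripper's body presses on something with over 40 N, if the wrist force passes 120 N, or if a joint passes its speed limit or range.

## Working session

There is one attempt and no reset: what is moved stays moved. The work goes in short steps, Python scripts to look and compute and a shell command to move; the robot and the scene stay as the last step left them, time stands still between calls to the robot, and variables do not carry over. Pictures are saved under pics/ and viewed, and the job is handed in when it is done.

```bash
mkdir -p pics; ls
python3 - <<'E'
from workcell import ctrl
import cv2,numpy as np
for c in ("scene","top"):
    im=ctrl.capture(c); cv2.imwrite(f"pics/{c}0.png",im[:,:,::-1])
    for l in ("release_top","lug_face","bar_stop","rack","mug","book_blue","book_green","book_flat"):
        r=ctrl.spot_point(l,c)
        print(c,l,[(np.round(d["xyz"],4).tolist(),round(d["conf"],2)) for d in r[:2]])
o=ctrl.get_obs(); print({k:np.round(v,3).tolist() for k,v in o.items()})
E
```

```text
pics
scene release_top [([0.5617, -0.1045, 0.0879], 0.59)]
scene lug_face [([0.5838, -0.0774, 0.0989], 0.96)]
scene bar_stop [([0.6498, 0.0693, 0.0597], 0.86)]
scene rack [([0.531, -0.056, -0.0029], 0.89), ([0.4426, -0.2094, 0.0092], 0.37)]
scene mug [([0.6858, 0.1663, -0.0037], 0.68)]
scene book_blue [([0.4471, -0.1701, 0.01], 0.96), ([0.4386, -0.2096, 0.0094], 0.41)]
scene book_green [([0.4405, -0.2084, 0.0099], 0.61)]
scene book_flat [([0.7133, -0.144, 0.001], 0.56)]
top release_top [([0.5667, -0.1097, 0.0871], 0.68)]
top lug_face [([0.5777, -0.0796, 0.1006], 0.66)]
top bar_stop [([0.6491, 0.0695, 0.0599], 0.67)]
top rack [([0.527, -0.0551, 0.0001], 0.8)]
top mug [([0.6929, 0.1711, -0.0017], 0.96)]
top book_blue [([0.449, -0.1708, 0.0087], 0.69)]
top book_green [([0.4366, -0.2023, 0.0082], 0.73)]
top book_flat [([0.7077, -0.1442, -0.0008], 0.68), ([0.4486, -0.1726, 0.01], 0.54)]
{'clock': 0.9, 'joints': [1.12, 0.411, -0.013, 1.596, 0.006, 1.134, -0.082], 'qd': [-0.0, -0.001, -0.001, -0.0, -0.0, -0.001, 0.001], 'effort': [0.001, -60.039, 0.682, -29.974, 0.014, 0.002, -0.0], 'tcp_pos': [0.233, -0.58, 0.203], 'orientation': [0.982, 0.19, 0.0, 0.0], 'wrist_force': [-0.234, 0.457, 0.067], 'wrist_torque': [-0.025, 0.032, 0.011], 'finger_gap': 0.085}
```

View pics/scene0.png

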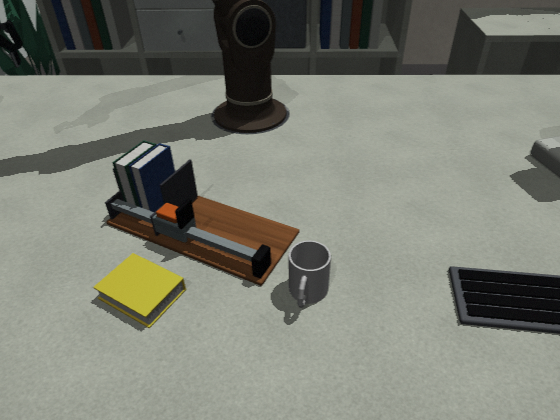

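View pics/top0.png

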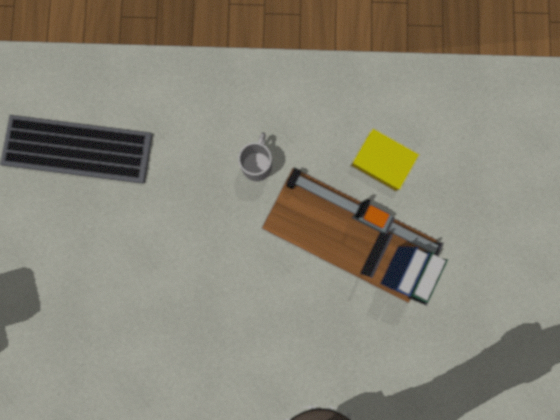

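The scene picture shows the rack at mid-left, with the orange pad at about (170,212), the end block at (262,260), and the mug at (309,270). In the top picture the pad is at (377,215) and the end block at (296,179). Next I fit the rack pose and work out the moves.

```bash
cat > h.py <<'E'
from workcell import ctrl
import cv2,numpy as np
def ray(c,u,v,z):
    p=ctrl.camera_params(c);f=210/np.tan(np.radians(p["vertical_fov"])/2);V=np.array(p["view"])
    d=V[:3,:3].T@np.array([(u-p["cx"])/f,(v-p["cy"])/f,1]);o=-V[:3,:3].T@V[:3,3]
    return o+d*(z-o[2])/d[2]
def orange(c):
    im=cv2.imread(f"pics/{c}.png"); h=cv2.cvtColor(im,cv2.COLOR_BGR2HSV)
    m=cv2.inRange(h,(4,180,110),(15,255,255)); n,l,s,ce=cv2.connectedComponentsWithStats(m)
    i=1+np.argmax(s[1:,4]); return ce[i],s[i]
def rel(t,ang):
    "shift in tool axes cm and turn to bring TCP to t with tool x along ang"
    from scipy.spatial.transform import Rotation as R
    o=ctrl.get_obs(); r=R.from_quat(o["orientation"]).as_matrix()
    a=np.arctan2(r[1,0],r[0,0])
    return np.round(r.T@(np.array(t)-o["tcp_pos"])*100,2), round(-(ang-a),3)
E
python3 - <<'E'
from h import *
for c in("scene","top"):
    ce,s=orange(c+"0"); print(c,ce,s,ray(c,*ce,.088))
O=np.array([.6495,.0694])
L=(np.array([.5838,-.0774])+[.5777,-.0796])/2
P=ray("top",*orange("top0")[0],.088)[:2]
for q in(L,P): d=O-q; print(np.degrees(np.arctan2(d[1],d[0])),np.hypot(*d))
# base edges in top picture
a=ray("top",263,229,.01);b=ray("top",410,301,.01);d=a-b;print("edge ang",np.degrees(np.arctan2(d[1],d[0])),np.hypot(*d[:2]))
u=np.array([np.cos(np.radians(65)),np.sin(np.radians(65))])
t=P+.012*u;print(t,rel([*t,.2],np.radians(65)), rel([*t,.12],np.radians(65)))
E
```

```text
scene [167.82178218 210.17326733] [157 203  21  16 202] [ 0.56595118 -0.11267999  0.088     ]
top [375.70926518 216.01277955] [364 206  24  21 313] [ 0.56614827 -0.10557699  0.088     ]
65.0690580851781 0.16309804566578961
64.52882118198467 0.1938155213203396
edge ang 65.59190264104784 0.3950635789422057
[ 0.57121969 -0.09470129] (array([ 49.45, -32.38,   0.34]), np.float64(-0.752)) (array([ 49.45, -32.38,   8.34]), np.float64(-0.752))
```

```bash
python3 -m handwheel '3.4 -2.2 0 -0.05; 6.8 -4.4 0 -0.1; 10.2 -6.7 0 -0.15; 13.6 -8.9 0 -0.2; 17 -11.1 0 -0.25; 20.4 -13.4 0 -0.3; 23.8 -15.6 0 -0.35; 27 -17.7 0 -0.4' 0 40; python3 -c "
from h import *
print(rel([.5712,-.0947,.2],np.radians(65)))"
```

```text
clock: 1.57
tcp_pos: [0.4189, -0.3127, 0.2038]
orientation: [0.924, 0.383, 0.0, 0.0]
wrist_force: [1.2, -0.6, 0.5]
finger_gap: 0.0002
(array([26.19, -4.64,  0.38]), np.float64(-0.349))
```

```bash
python3 -m handwheel '3.7 -0.7 0 -0.05; 7.4 -1.3 0 -0.1; 11.1 -2 0 -0.15; 14.8 -2.6 0 -0.2; 18.5 -3.3 0 -0.25; 22.2 -3.9 0 -0.3; 25.2 -4.5 0 -0.35; 26.2 -4.64 0.2 -0.35'; python3 -c "
from h import *
print(rel([.5712,-.0947,.11],np.radians(65)))"
```

```text
clock: 2.23
tcp_pos: [0.5737, -0.0887, 0.2023]
orientation: [0.841, 0.542, 0.002, -0.0]
wrist_force: [-0.3, 0.4, 0.7]
finger_gap: -0.0002
(array([-0.68,  0.01,  9.23]), np.float64(0.01))
```

```bash
python3 -m handwheel '-0.5 0 0 0; -0.6 0 0.5 0; -0.7 0 2 0.01; -0.7 0 4 0.01; -0.7 0 6 0.01; -0.7 0 7.5 0.01; -0.7 0 8 0.01; -0.7 0 8 0.01'
python3 - <<'E'
from h import *
for c in ("scene","top"):
    im=ctrl.capture(c)[:,:,::-1].copy(); cv2.imwrite(f"pics/{c}1.png",im)
a=cv2.imread("pics/scene1.png")[130:300,80:300];b=cv2.imread("pics/top1.png")[130:300,260:480]
cv2.imwrite("pics/z1.png",np.vstack([cv2.resize(x,(388,300),interpolation=2) for x in(a,b)]))
print(rel([.5712,-.0947,.08],np.radians(65)), ctrl.get_obs()["tcp_pos"])
E
```

```text
clock: 2.9
tcp_pos: [0.5694, -0.0967, 0.1209]
orientation: [0.844, 0.536, 0.0, -0.001]
wrist_force: [-0.1, -0.2, -0.3]
finger_gap: -0.0005
(array([ 0.11, -0.06,  4.29]), np.float64(-0.002)) [ 0.57109633 -0.09602687  0.12293423]
```

View pics/z1.png

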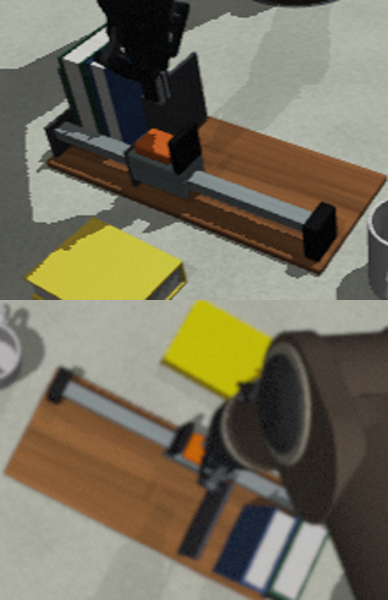

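The crop shows the closed fingertips above the orange pad, ahead of the dark plate and short of the lug. I press now.

```bash
python3 -m handwheel '0 0 1 0; 0 0 2 0; 0 0 2.6 0; 0 0 3 0; 0 0 3.3 0; 0 0 3.6 0; 0 0 3.9 0; 0 0 4.1 0';  python3 -c "
from h import *
print(rel([.5712,-.0947,.08],np.radians(65)))"
```

```text
clock: 3.67
tcp_pos: [0.5712, -0.0959, 0.0817]
orientation: [0.844, 0.537, 0.002, 0.0]
wrist_force: [0.1, 0.7, -0.1]
finger_gap: 0.0001
(array([ 0.1 , -0.05,  0.17]), np.float64(-0.001))
```

```bash
cat > look.py <<'E'
from h import *
import sys
n=sys.argv[1]
for c in ("scene","top"):
    cv2.imwrite(f"pics/{c}{n}.png",ctrl.capture(c)[:,:,::-1])
    for l in ("release_top","lug_face"):
        print(c,l,[(np.round(d["xyz"],4).tolist(),round(d["conf"],2)) for d in ctrl.spot_point(l,c)[:2]])
a=cv2.imread(f"pics/scene{n}.png")[150:280,90:280];b=cv2.imread(f"pics/top{n}.png")[140:270,290:480]
cv2.imwrite(f"pics/z{n}.png",np.vstack([cv2.resize(x,(437,299),interpolation=2) for x in(a,b)]))
o=ctrl.get_obs();print(o["tcp_pos"],o["wrist_force"],o["finger_gap"])
E
python3 look.py 2
```

```text
scene release_top [([0.5601, -0.1064, 0.0892], 0.79), ([0.5818, -0.0805, 0.1019], 0.26)]
scene lug_face [([0.5808, -0.0796, 0.1031], 0.91)]
top release_top [([0.563, -0.1093, 0.0847], 0.59)]
top lug_face [([0.5793, -0.0787, 0.0996], 0.57)]
[ 0.57139893 -0.09597136  0.08215804] [ 0.64555815 -0.33009018 -0.05695738] -3.8017060045284146e-05
```

View pics/z2.png

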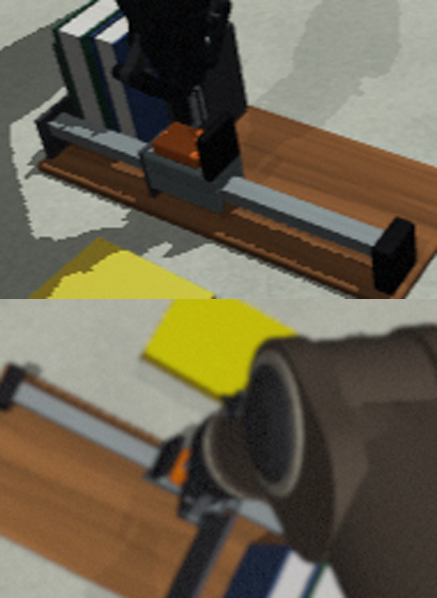

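Run:
```python
from h import *
o=ctrl.get_obs()
from scipy.spatial.transform import Rotation as R
r=R.from_quat(o["orientation"]).as_matrix();print(np.round(r,3))
def proj(c,X):
    p=ctrl.camera_params(c);f=210/np.tan(np.radians(p["vertical_fov"])/2);V=np.array(p["view"])
    q=V[:3,:3]@X+V[:3,3];return np.array([f*q[0]/q[2]+p["cx"],f*q[1]/q[2]+p["cy"]])
im=cv2.imread("pics/scene2.png")[150:280,90:280];im=cv2.resize(im,(760,520),interpolation=2)
t=o["tcp_pos"]
for i in(-1,1):
  for j in(-1,1):
    for z,col in((0,(0,255,0)),(-.03,(255,255,0))):
      u=proj("scene",t+r@np.array([i*.011,j*.0145,z]))
      cv2.circle(im,tuple(int(v) for v in (u-[90,150])*4),3,col,-1)
u=np.array([.4226,.9063]);x=np.array([.9063,-.4226]);S=np.array([.6495,.0694])
for i,j in((-18,-25),(-18,25),(18,25),(18,-25)):
    p=S+u*(-.237+.042+j*1e-3)+x*i*1e-3
    w=proj("scene",np.array([*p,.088])); cv2.circle(im,tuple(int(v) for v in (w-[90,150])*4),3,(0,0,255),-1)
cv2.imwrite("pics/p2.png",im)
```

```text
[[ 0.424  0.906  0.004]
 [ 0.906 -0.424  0.002]
 [ 0.003  0.003 -1.   ]]
```

View pics/p2.png

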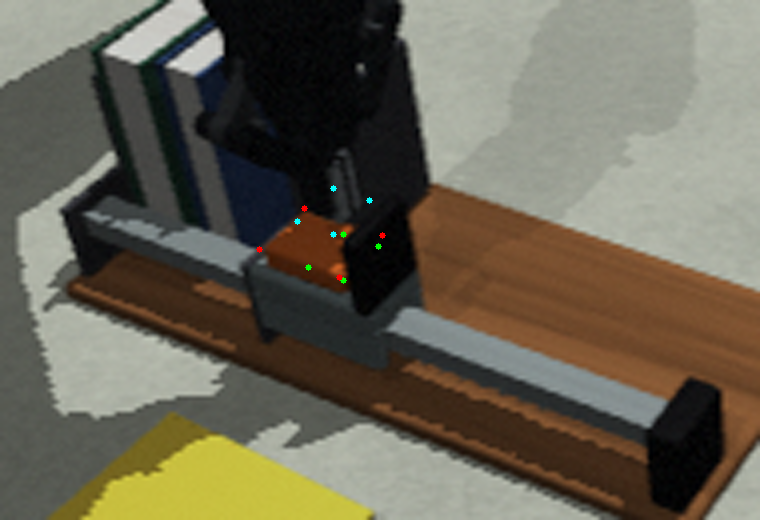

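Run:
```python
import cv2,numpy as np
o=[]
for n in("scene1","scene2"):
    a=cv2.imread(f"pics/{n}.png")[165:235,130:230].astype(float)
    a=255*(a/255)**.45
    o.append(cv2.resize(a.astype(np.uint8),(400,280),interpolation=0))
for n in("top1","top2"):
    a=cv2.imread(f"pics/{n}.png")[180:250,340:440].astype(float)
    a=255*(a/255)**.45
    o.append(cv2.resize(a.astype(np.uint8),(400,280),interpolation=0))
cv2.imwrite("pics/g2.png",np.vstack([np.hstack(o[:2]),np.hstack(o[2:])]))
```

```text
(no output)
```

View pics/g2.png

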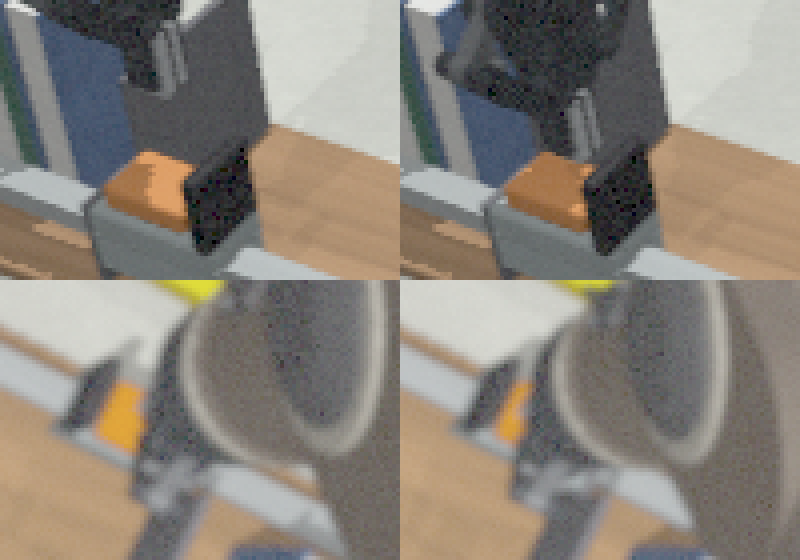

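Run:
```python
from h import *
u=np.array([.4226,.9063]);x=np.array([.9063,-.4226]);S=np.array([.6495,.0694])
def rk(p): d=p[:2]-S; return np.round([1e3*d@x+55,1e3*d@u+164],1)
print("tcp rack",rk(ctrl.get_obs()["tcp_pos"]))
for z in(.082,.09,.1,.11,.12): print(z,rk(ray("scene",176.2,204.5,z)))
```

```text
tcp rack [ 54.1 -18.9]
0.082 [ 28.8 -37.4]
0.09 [ 36.1 -30.3]
0.1 [ 45.1 -21.3]
0.11 [ 54.2 -12.4]
0.12 [63.2 -3.5]
```

The fingertips show no contact and leave the pad uncovered. The ray fit puts them about 20–28 mm above the reported TCP, at the right x and y. I continue down in small steps and watch the force.

```bash
python3 -m handwheel '0 0 0.2 0; 0 0 0.4 0; 0 0 0.6 0; 0 0 0.8 0; 0 0 1 0; 0 0 1 0; 0 0 1 0; 0 0 1 0'
```

```text
clock: 4.63
tcp_pos: [0.5715, -0.0959, 0.0722]
orientation: [0.844, 0.537, 0.002, 0.0]
wrist_force: [-0.6, 0.1, 0.0]
finger_gap: -0.0003
```

```bash
python3 look.py 3
```

```text
scene release_top [([0.5629, -0.1077, 0.0876], 0.59)]
scene lug_face [([0.5805, -0.08, 0.1009], 0.59)]
top release_top [([0.5661, -0.1085, 0.085], 0.55)]
top lug_face [([0.5793, -0.0776, 0.0999], 0.95), ([0.6494, 0.0688, 0.0598], 0.21)]
[ 0.57146054 -0.09599289  0.07223799] [ 0.09490761 -0.01513031 -0.2798544 ] 0.00022988659551015554
```

View pics/z3.png

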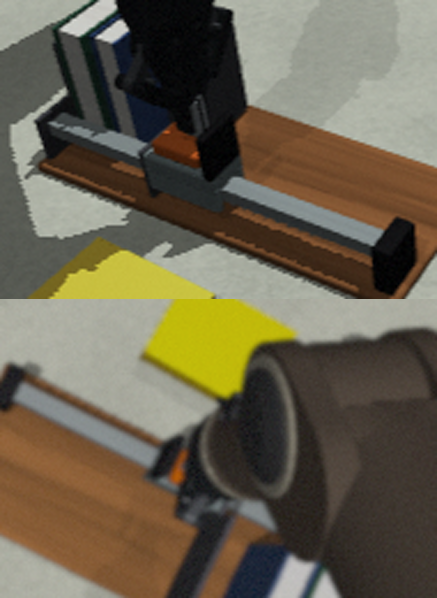

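The crop shows the tips now just covering the pad's far right corner next to the lug, with no contact yet. I continue down.

```bash
python3 -m handwheel '0 0 0.15 0; 0 0 0.3 0; 0 0 0.45 0; 0 0 0.6 0; 0 0 0.7 0; 0 0 0.8 0; 0 0 0.8 0; 0 0 0.8 0'
```

```text
clock: 5.6
tcp_pos: [0.5715, -0.0959, 0.0642]
orientation: [0.844, 0.537, 0.002, 0.0]
wrist_force: [0.3, 0.6, 0.1]
finger_gap: 0.0001
```

```bash
python3 -m handwheel '0 0 0.1 0; 0 0 0.2 0; 0 0 0.3 0; 0 0 0.4 0; 0 0 0.5 0; 0 0 0.5 0; 0 0 0.5 0; 0 0 0.5 0'; python3 look.py 4
```

```text
clock: 6.27
tcp_pos: [0.5715, -0.0959, 0.0592]
orientation: [0.844, 0.537, 0.002, 0.0]
wrist_force: [0.3, 0.2, 0.3]
finger_gap: -0.0001
scene release_top [([0.5618, -0.1068, 0.0898], 0.58)]
scene lug_face [([0.5807, -0.0771, 0.1022], 0.95)]
top release_top [([0.5684, -0.1079, 0.0846], 0.47)]
top lug_face [([0.5772, -0.0779, 0.1003], 0.79)]
[ 0.57154238 -0.09593469  0.05920573] [-0.08793386  0.48863441 -0.70246694] -1.8832701364907977e-05
```

View pics/z4.png

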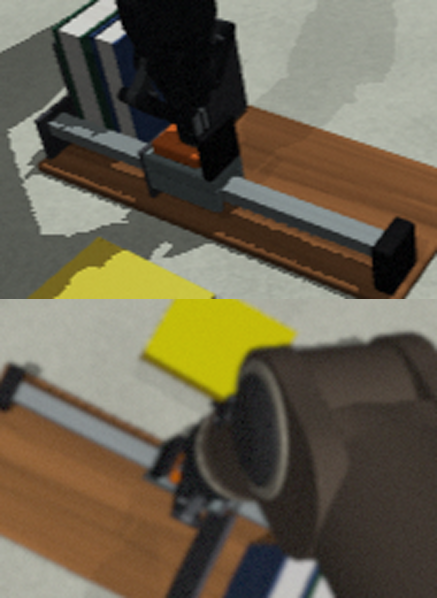

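```bash
python3 -m handwheel '0 0 0.1 0; 0 0 0.2 0; 0 0 0.3 0; 0 0 0.4 0; 0 0 0.4 0; 0 0 0.4 0; 0 0 0.4 0; 0 0 0.4 0'; python3 -m handwheel '0 0 0.1 0; 0 0 0.2 0; 0 0 0.3 0; 0 0 0.3 0; 0 0 0.3 0; 0 0 0.3 0; 0 0 0.3 0; 0 0 0.3 0'
```

```text
clock: 7.23
tcp_pos: [0.5717, -0.096, 0.0554]
orientation: [0.844, 0.537, 0.002, 0.0]
wrist_force: [-1.6, 0.1, 5.8]
finger_gap: 0.0001
clock: 7.9
tcp_pos: [0.5717, -0.096, 0.0525]
orientation: [0.844, 0.537, 0.002, 0.0]
wrist_force: [-1.9, 0.7, 5.5]
finger_gap: 0.0001
```

```bash
python3 -m handwheel '0 0 0.1 0; 0 0 0.2 0; 0 0 0.3 0; 0 0 0.3 0; 0 0 0.3 0; 0 0 0.3 0; 0 0 0.3 0; 0 0 0.3 0'; python3 look.py 5
```

```text
clock: 8.57
tcp_pos: [0.5725, -0.0948, 0.0519]
orientation: [0.844, 0.537, 0.003, 0.001]
wrist_force: [-7.1, 3.8, 24.8]
finger_gap: 0.0002
scene release_top [([0.5628, -0.1049, 0.0792], 0.56)]
scene lug_face [([0.581, -0.0791, 0.1031], 0.75)]
top release_top [([0.566, -0.1068, 0.079], 0.42)]
top lug_face [([0.5774, -0.0752, 0.1008], 0.93)]
[ 0.57248257 -0.09484065  0.05189281] [-9.19991134  2.42863261 25.46301772] -0.00021530403308218747
```

View pics/z5.png

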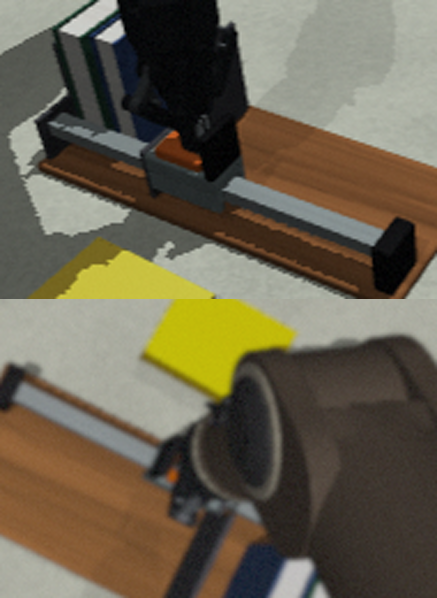

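The release is down on its stop: the networks put its top at z 0.079 and the force rose to 25 N. I start pushing along +y (tool x) while holding it down with less force.

```bash
python3 -m handwheel '0.2 0 0.1 0; 0.5 0 0.1 0; 1 0 0.1 0; 1.5 0 0.1 0; 2.1 0 0.1 0; 2.7 0 0.1 0; 3.3 0 0.1 0; 3.9 0 0.1 0'; python3 look.py 6
```

```text
clock: 9.53
tcp_pos: [0.5894, -0.0591, 0.0521]
orientation: [0.844, 0.537, 0.003, 0.001]
wrist_force: [-4.0, -0.4, 12.8]
finger_gap: 0.0001
scene release_top [([0.5803, -0.0667, 0.0791], 0.65)]
scene lug_face [([0.5971, -0.0426, 0.0999], 0.77)]
top release_top [([0.5836, -0.0712, 0.0815], 0.39)]
top lug_face [([0.5975, -0.0411, 0.0987], 0.88), ([0.5276, -0.0533, -0.0002], 0.74)]
[ 0.5896858  -0.05837733  0.05210339] [-3.37338928  2.22139545 12.01808025] 6.330883852028224e-06
```

View pics/z6.png

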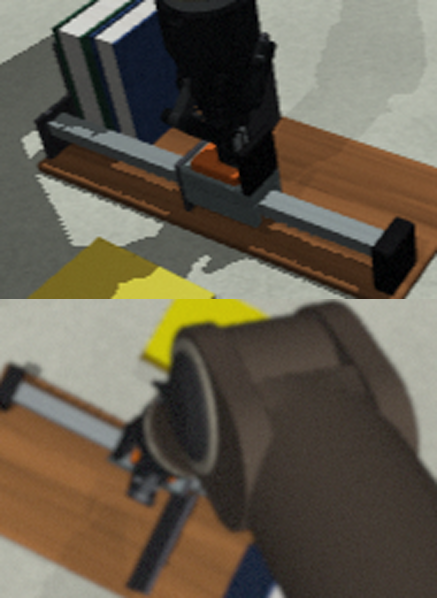

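The carriage is sliding with the release held at z 0.079–0.081, the books are still standing, and about 113 mm remain.

```bash
python3 -m handwheel '0.5 0 0.05 0; 1.2 0 0.05 0; 1.9 0 0.05 0; 2.6 0 0.05 0; 3.3 0 0.05 0; 4 0 0.05 0; 4.7 0 0.05 0; 5.4 0 0.05 0'
python3 - <<'E'
from h import *
for c in("scene","top"):
  ctrl.capture(c)
  for l in ("release_top","lug_face"):
    print(c,l,[(np.round(d["xyz"],4).tolist(),round(d["conf"],2)) for d in ctrl.spot_point(l,c)[:2]])
E
```

```text
clock: 10.5
tcp_pos: [0.6129, -0.0095, 0.0522]
orientation: [0.843, 0.537, 0.004, 0.001]
wrist_force: [-1.5, -0.8, 6.6]
finger_gap: 0.0
scene release_top [([0.604, -0.0187, 0.0812], 0.64)]
scene lug_face [([0.6217, 0.0081, 0.1025], 0.64)]
top release_top [([0.6053, -0.0228, 0.0786], 0.43)]
top lug_face [([0.6206, 0.009, 0.1002], 0.89)]
```

```bash
python3 -m handwheel '0.5 0 0.1 0; 1.1 0 0.12 0; 1.7 0 0.12 0; 2.3 0 0.12 0; 2.9 0 0.12 0; 3.5 0 0.12 0; 4.1 0 0.12 0; 4.7 0 0.12 0'; python3 -m handwheel '0.2 0 0.1 0; 0.4 0 0.1 0; 0.6 0 0.1 0; 0.8 0 0.1 0; 1.0 0 0.1 0; 1.2 0 0.1 0; 1.4 0 0.1 0; 1.5 0 0.1 0'
python3 - <<'E'
from h import *
for c in("scene","top"):
  ctrl.capture(c)
  for l in ("release_top","lug_face"):
    print(c,l,[(np.round(d["xyz"],4).tolist(),round(d["conf"],2)) for d in ctrl.spot_point(l,c)[:2]])
E
```

```text
clock: 11.47
tcp_pos: [0.6336, 0.0341, 0.0522]
orientation: [0.843, 0.537, 0.005, 0.001]
wrist_force: [-2.2, -0.4, 9.5]
finger_gap: -0.0003
clock: 12.13
tcp_pos: [0.6392, 0.0457, 0.0521]
orientation: [0.844, 0.537, 0.004, 0.002]
wrist_force: [-7.6, -7.1, 15.4]
finger_gap: -0.0001
scene release_top [([0.6295, 0.0328, 0.0812], 0.6)]
scene lug_face [([0.6488, 0.0647, 0.0996], 0.67), ([0.6902, 0.1727, -0.0047], 0.64)]
top release_top []
top lug_face [([0.6444, 0.0625, 0.0992], 0.68)]
```

```bash
python3 -m handwheel '0.2 0 0.1 0; 0.3 0 0.1 0; 0.4 0 0.1 0; 0.5 0 0.1 0; 0.6 0 0.1 0; 0.6 0 0.1 0; 0.6 0 0.1 0; 0.6 0 0.1 0'; python3 look.py 7; python3 -c "
import cv2
cv2.imwrite('pics/y7.png',cv2.resize(cv2.imread('pics/scene7.png')[150:300,100:340],(768,480),interpolation=2))"
```

```text
clock: 13.1
tcp_pos: [0.6407, 0.0472, 0.052]
orientation: [0.844, 0.536, 0.001, 0.004]
wrist_force: [-8.1, -8.0, 17.0]
finger_gap: 0.0001
scene release_top [([0.6332, 0.0341, 0.0812], 0.82), ([0.6488, 0.0622, 0.0999], 0.21)]
scene lug_face [([0.6498, 0.0705, 0.0604], 0.69), ([0.6489, 0.0638, 0.0985], 0.62)]
top release_top []
top lug_face [([0.6447, 0.0616, 0.0992], 0.52)]
[0.6406562  0.04723184 0.05200658] [-7.81472279 -8.40818415 16.21150052] 0.0001494995588250079
```

View pics/y7.png

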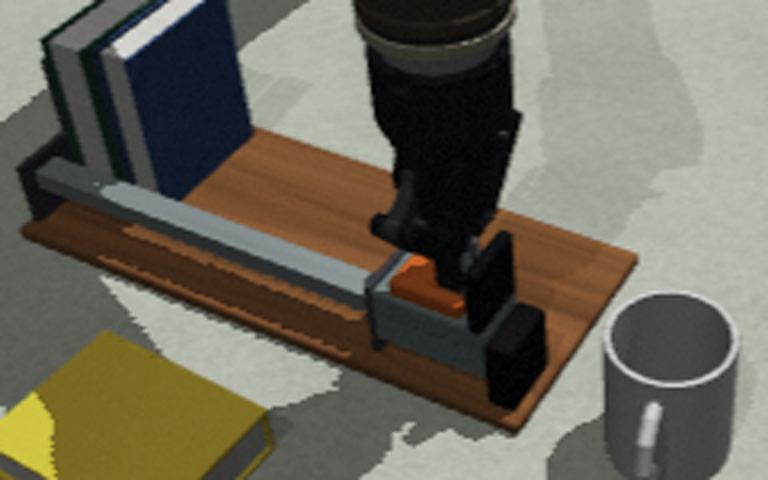

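The picture shows the carriage against the end block, the tips between pad and lug, and the books, yellow book and mug untouched. The push has stalled, moving 2 mm for 6 mm commanded. I lift straight up with a slight forward bias.

```bash
python3 -m handwheel '0.3 0 -0.1 0; 0.3 0 -0.4 0; 0.3 0 -0.8 0; 0.3 0 -1.2 0; 0.2 0 -1.8 0; 0 0 -2.6 0; 0 0 -3.6 0; 0 0 -4.6 0';  python3 -m handwheel '0 0 -1.5 0; 0 0 -3.5 0; 0 0 -6 0; 0 0 -8 0; 0 0 -10 0; 0 0 -12 0; 0 0 -12.5 0; 0 0 -12.5 0'; python3 look.py 8; python3 -c "
import cv2
cv2.imwrite('pics/y8.png',cv2.resize(cv2.imread('pics/scene8.png')[150:300,100:340],(768,480),interpolation=2))"
```

```text
clock: 14.07
tcp_pos: [0.6403, 0.0476, 0.0989]
orientation: [0.844, 0.536, 0.002, 0.003]
wrist_force: [0.4, -0.4, 0.0]
finger_gap: 0.0
clock: 14.73
tcp_pos: [0.6406, 0.0486, 0.2265]
orientation: [0.844, 0.536, 0.003, 0.004]
wrist_force: [0.3, -0.1, 0.8]
finger_gap: -0.0002
scene release_top [([0.6271, 0.0364, 0.0895], 0.9)]
scene lug_face [([0.6498, 0.0612, 0.0992], 0.67)]
top release_top [([0.6304, 0.0317, 0.0876], 0.47)]
top lug_face [([0.6436, 0.063, 0.0973], 0.83)]
[0.63892074 0.04802545 0.22258687] [-0.27790165  0.10915994  0.80075513] 9.87027429901145e-05
```

View pics/y8.png

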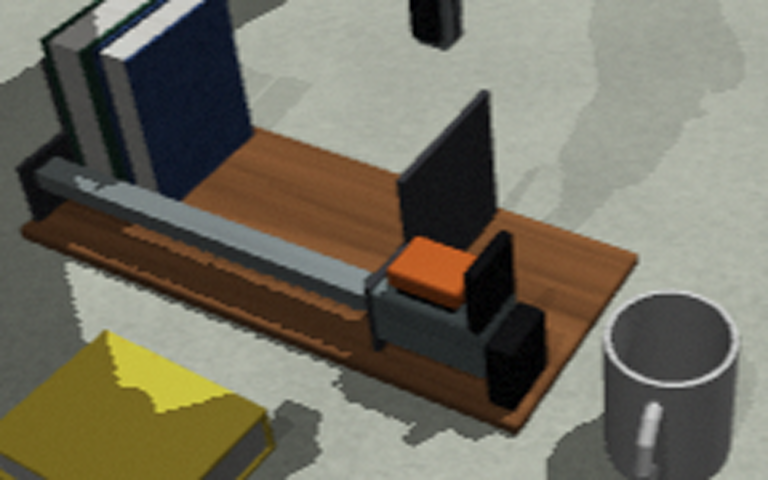

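The picture shows the release up (orange pad at (430,270), z about 0.089), the carriage meeting the end block at (500,350), and the bystanders in place.

```bash
python3 -m handwheel '0 0 0 0; 0 0 0 0; 0 0 0 0; 0 0 0 0; 0 0 0 0; 0 0 0 0; 0 0 0 0; 0 0 0 0'
python3 - <<'E'
from h import *
for c in("scene","top"):
  ctrl.capture(c)
  for l in ("lug_face","mug","book_blue","book_green","book_flat"):
    print(c,l,[(np.round(d["xyz"],3).tolist(),round(d["conf"],2)) for d in ctrl.spot_point(l,c)[:1]])
print(ctrl.close_job())
E
```

```text
clock: 15.7
tcp_pos: [0.639, 0.048, 0.2227]
orientation: [0.844, 0.536, 0.001, 0.003]
wrist_force: [0.1, 0.4, 0.3]
finger_gap: 0.0
scene lug_face [([0.646, 0.064, 0.103], 0.63)]
scene mug [([0.69, 0.171, -0.001], 0.94)]
scene book_blue [([0.446, -0.172, 0.01], 0.95)]
scene book_green [([0.442, -0.206, 0.008], 0.77)]
scene book_flat [([0.712, -0.144, 0.003], 0.86)]
top lug_face [([0.648, 0.062, 0.102], 0.73)]
top mug [([0.692, 0.171, -0.004], 0.61)]
top book_blue []
top book_green []
top book_flat []
the job is handed in; nothing more can be done
None
```

The sliding end is back against the black end block and the release has sprung up again. I handed the job in at about 16 s. With the fingers shut, I pressed the orange release to its stop, pushed the sliding end about 153 mm along the bar until it stalled, and lifted straight up.

**Last checks**
- **Sliding end:** the lug was measured at about (0.647, 0.063), within the networks' 4 mm of where it should be when fully open, (0.645, 0.060). The picture shows the carriage meeting the block.
- **Release:** its top was at z of about 0.089 after lifting, which is up.
- **Bystanders:** both standing books, the yellow book and the mug are where they started, within measuring error. The three books rest on the scene camera only. The top camera found none of them, probably because the arm blocked its view.
- **Robot:** it is clear of everything, with wrist force near zero. The highest force I read was about 27 N, while pressing onto the stop.

**What disagreed:** the shut fingertips were about 28 mm higher than the reported TCP. I noticed because there was no contact at the expected height, and I found the pad by stepping down and watching the force and pictures.

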